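# Clamp the sample tube in its hand carrier and hold the carrier up level

## Task

Secure the sample tube in the hand carrier: turn the red crank clockwise to its stop, so that the orange pad presses the tube against the blue jaw. Then lift the carrier by its black handle bar until its feet are about 15 cm above the table, and hold it there level and still, ready to be taken; finish while still holding it, and leave the other things where they are.

Things in the scene. Friction and masses are not known exactly. Their poses are not given: they have to be found in the camera images.
- clamp_carrier: Loose aluminium hand carrier, about 0.7 kg, on black feet: plate 116 (x) x 214 (y) mm, top at z = 12 mm. Origin: centre of the underside (table level); y along the handle, towards the crank; z up. In its frame: blue fixed jaw 50 x 14 mm, 36 mm high, clamping face at y = -14 mm; grey gear box 44 x 40 mm at (0, 75) mm, 48 mm high. Centre of mass within 5 mm of below the handle's middle.
- handle_mid (a point): Middle of the black handle bar, at (0, 0, 108) mm in the carrier's frame: bar 14 mm wide, 14 mm high, 116 mm long along the carrier's y, top at z = 115 mm. Grip here from above, closing along the carrier's x. The bar stands on steel legs at y = -50 and +50 mm, which splay to x = +-36 mm at the plate.
- crank (a joint): Crank angle in rad, 0 (open) to 3.0 (hard stop), growing clockwise seen from above; 6 mm of pad travel per rad. The pad has pushed the tube against the jaw at about 2.2 rad; from there a spring behind the pad takes up the rest (about 1 N at first, some 5 N at the stop). Stays where it is left; turning takes 1.3 to 2.5 N at the sleeve.
- crank_grip (a point): Point at z = 82 mm on the axis of the red crank sleeve (upright, 15 mm across, z = 60 to 96 mm in the carrier's frame, spins freely on its pin): pinch here from above, closing along the carrier's x. It runs on a circle of 40 mm radius about crank_axis: in the carrier's frame at (-40, 75) mm at 0 rad, (0, 115) mm at 1.57 rad, (40, 81) mm at 3.0 rad.
- crank_axis (a point): Point on the crank's upright axis, at (0, 75, 82) mm in the carrier's frame.
- clamp_pad: Orange moving clamp pad, 46 x 8 x 22 mm, which slides along the carrier's -y as the crank turns. Its origin is the carrier's origin as long as the clamp is fully open; its clamping face is at y = 15 mm of its own frame.
- sample_tube: Loose clear 15 ml tube with a blue screw cap, 119 mm long, body 16 mm across, cap 22 mm, lying on the carrier's plate across it (along the carrier's x), between the blue jaw and the orange pad. Origin: its underside at mid-length; its y runs along the tube, the cap at -y.
- rack: Yellow tube rack with three upright blue-capped tubes, fixed, 69 x 160 mm, 124 mm high with the tubes, on the left of the table; origin at the centre of its underside. Leave alone.
- tape: Roll of white tape, 76 mm across, 19 mm high, lying flat; origin at the centre of its underside. Leave alone.
- white_lid: White screw lid, 60 mm across, 15 mm high; origin at the centre of its underside. Leave alone.
- scissors: Scissors with yellow handles, 54 x 112 x 6 mm, lying flat; origin at the centre of its underside. Leave alone.
Not all that is in view belongs to the job. Leave any purple or yellow look-alike of the sample_tube alone.

How it is judged:
On the way, in this order (a step that is already met when the one before it is completed fails the run):
1. with the carrier still standing on the table, the crank is at its stop and the pad presses the tube (value of joint crank above 2.75 rad and contact force between clamp_pad and sample_tube above 2.5 N and height (world z) of clamp_carrier below 0.03 m), for 0.2 s.
2. the carrier is lifted clear by the gripper, level (height (world z) of clamp_carrier between 0.12 and 0.22 m and angle between clamp_carrier's own z axis and vertical below 0.12 rad and contact force between the fingers and clamp_carrier above 1 N), for 0.3 s.
At the end, for the whole second after the job is handed in: The gripper holds the carrier with its underside 12 to 22 cm above the table, tilted less than 0.12 rad (7 degrees), still (under 3 cm/s and 0.15 rad/s), resting on nothing else; the crank is past 2.75 rad and the pad still presses the tube with over 2.5 N, the tube in its seat (all of step 2 and value of joint crank above 2.75 rad and contact force between clamp_pad and sample_tube above 2.5 N and linear speed of clamp_carrier below 0.03 m/s and angular speed of clamp_carrier below 0.15 rad/s and distance between sample_tube and clamp_carrier below 0.05 m and contact force between clamp_carrier and rack below 0.2 N); the arm keeps its last pose, push and grip.
It fails at once if the carrier is tipped by more than 0.35 rad (angle between clamp_carrier's own z axis and vertical above 0.35 rad).
It fails at once if the tape is shifted by more than 3 cm (distance of tape from where it was at the start of the episode above 0.03 m).
It fails at once if the white lid is shifted by more than 3 cm (distance of white_lid from where it was at the start of the episode above 0.03 m).
It fails at once if the scissors is shifted by more than 3 cm (distance of scissors from where it was at the start of the episode above 0.03 m).
It also fails if it takes over 51 s, if anything falls off the work surface, if the arm or the gripper's body presses on something with over 40 N, if the wrist force passes 120 N, or if a joint passes its speed limit or range.

## Robot

A 7-joint arm with a two-finger parallel gripper is mounted at the origin on a cart in front of the work surface, level with it; the furniture and walls round the work are solid. World frame = base frame: x ahead of the robot, y to its left, z up, the work surface at z = 0. Lengths are in m, angles in rad, forces in N, time in s.
With the tool pointing down it reaches from about 0.4 to 0.85 m from the base axis. Payload 10.4 kg.
Tool frame: the origin (TCP) lies at the very end of the fingers, on their centre line; the grasp point (between the pads) lies 19 mm behind it; z points along the fingers, y is the line along which they close (so a half turn about z gives the same grasp; the last joint's range is limited). The gripper opens to 85 mm and grips with 20 to 120 N. Pads are 22 mm wide; open, the fingers measure 114 mm over their backs; the gripper's body (76 mm by 85 mm) begins 54 mm behind the grasp point. The pads swing forward as they close: fully open they stand 13 mm farther back than shut.
Start: joints at [1.279, 0.332, -0.065, 1.46, 0.022, 1.35, -0.088], TCP at [0.166, -0.603, 0.192] pointing down, gripper open.
Joint ranges: [-2.6, 2.6], [-0.5, 2.12], [-1.47, 1.34], [0.16, 2.42], [-1.27, 4.41], [0.06, 2.06], [-2.6, 2.6]. Speed limits (rad/s): [2.22, 2.22, 2.79, 2.79, 3.14, 3.14, 3.14].

## Interface

Orientations are given as a unit quaternion [x, y, z, w].
In Python, from plant import env, vision gives the robot as it stands.
- The arm moves only by the shell command python3 -m creep 'ROWS' [OPENING] [FORCE]. ROWS is rows parted by semicolons, their numbers by spaces, 1 to 8 of them, each of 6 numbers: dx, dy, dz in m, then a rotation vector rx, ry, rz in rad; each row shifts and turns the commanded pose from where the row before left it, along the tool's axes as they then stand; what a row does not reach is not made up. A row lasts 1/12 s, in which the tool goes at most 0.0417 m and 0.125 rad, less where a joint would pass 70% of its speed; a pose out of reach is approached as far as the arm can. OPENING is the opening from 0.0 (shut) to 1.0 (fully open), set as the command begins (- or left out keeps the last). The fingers move at their own pace and stop on an object; FORCE is the grip in N (left out, the last holds). Time passes only in rows, so rows that do not move let the fingers close. It prints the time, the measured TCP pose, the force, the opening and the grip force at its end.
- env.observe(): the state, without advancing time (a new reading comes with each control period).
- vision.read_camera(name): name is "side" or "top" or "wrist"; returns the picture (384x512x3 uint8, red, green, blue); there is no depth.
- vision.get_calibration(name): a dict with "intrinsics" (3x3 intrinsics, pixels), "camera_from_world" (4x4, takes a point from world to camera coordinates); the wrist camera has in their place "mount" (4x4, takes a point from camera to tool coordinates, whose origin is the TCP and whose axes are the flange's). Camera axes: x right, y up, looking along -z (the intrinsics and any distortion apply to the point x, -y, -z); pixel columns grow to the right and rows downward; lengths in m; the calibration is good to about 2 mm. The wrist camera is an equidistant fisheye: a pixel r from the principal point sees the ray r / f radians off the axis. A picture is of the moment at which its call begins: read the wrist's pose just before it. get_calibration takes no time and is no camera call.
- env.job_done(): hands the job in; it is judged then, once.
The state is a dict: "t": time; "joint_positions": joint angles; "qd": joint speeds; "effort": joint torques, N m; "eef_pos": TCP position; "ee_rot": TCP orientation; "wrist_force": force on the tool from outside, world axes, zero at the start; "moment": the same for the moment, N m; "finger_gap": opening from 0.0 (shut) to 1.0 (fully open); "grip_force": force on a finger pad.
Only numpy, scipy, OpenCV 4.12 (cv2) and the standard library are available. Lean on these libraries where they do the work, as an engineer would, in place of code of your own. Each camera call takes 0.05 s, during which the arm holds its last target. There are 200 camera calls.

## Working session

There is one attempt and no reset: what is moved stays moved. The work goes in short steps, Python scripts to look and compute and a shell command to move; the robot and the scene stay as the last step left them, time stands still between calls to the robot, and variables do not carry over. Pictures are saved under pics/ and viewed, at most 10 in all, crops included, and the job is handed in when it is done.

```bash
mkdir -p pics; ls; python3 - <<'E'
from plant import env, vision
import cv2,numpy as np
np.set_printoptions(precision=4,suppress=True)
print(env.observe())
for n in ("side","top","wrist"):
    im=vision.read_camera(n); cv2.imwrite(f"pics/{n}0.png",im[:,:,::-1]); print(n,vision.get_calibration(n))
a=cv2.imread("pics/side0.png");b=cv2.imread("pics/top0.png")
cv2.imwrite("pics/both0.png",cv2.resize(np.vstack([a,b]),(0,0),fx=.78,fy=.78))
E
```

```text
pics
{'t': 0.0, 'joint_positions': array([ 1.2794,  0.3329, -0.0647,  1.461 ,  0.0216,  1.3499, -0.0885]), 'qd': array([ 0.0013,  0.0003,  0.0015, -0.0001,  0.0008,  0.0011, -0.0009]), 'effort': array([  0.0004, -62.5458,   0.0492, -39.161 ,   0.0161,   0.0099,
         0.    ]), 'eef_pos': array([ 0.1658, -0.6021,  0.191 ]), 'ee_rot': array([ 0.991 ,  0.134 , -0.0001, -0.0007]), 'wrist_force': array([-0.354 ,  0.1125,  0.1695]), 'moment': array([-0.0227, -0.0424, -0.0098]), 'grip_force': 0.0, 'finger_gap': 1.0008711982555614}
side {'intrinsics': array([[491.241 ,   0.    , 257.7055],
       [  0.    , 491.241 , 200.6178],
       [  0.    ,   0.    ,   1.    ]]), 'camera_from_world': array([[-0.9132, -0.4072,  0.0133,  0.4624],
       [ 0.2221, -0.4703,  0.8541, -0.1836],
       [-0.3416,  0.783 ,  0.5199, -1.2319],
       [ 0.    ,  0.    ,  0.    ,  1.    ]])}
top {'intrinsics': array([[485.609 ,   0.    , 268.1   ],
       [  0.    , 485.609 , 188.0552],
       [  0.    ,   0.    ,   1.    ]]), 'camera_from_world': array([[ 0.011 , -0.9999,  0.0011,  0.0069],
       [ 0.9978,  0.0111,  0.0647, -0.5044],
       [-0.0647,  0.0004,  0.9979, -1.4001],
       [ 0.    ,  0.    ,  0.    ,  1.    ]])}
wrist {'intrinsics': array([[297.3186,   0.    , 250.0684],
       [  0.    , 297.3186, 190.4025],
       [  0.    ,   0.    ,   1.    ]]), 'mount': array([[ 0.0003,  0.9588,  0.2841,  0.0724],
       [ 1.    , -0.0008,  0.0015,  0.    ],
       [ 0.0017,  0.2841, -0.9588, -0.1819],
       [ 0.    ,  0.    ,  0.    ,  1.    ]])}
```

View pics/both0.png

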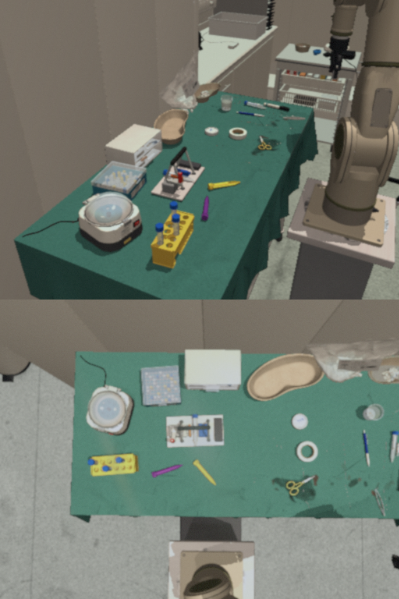

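The combined view shows one carrier, at about (250,168) in the top view and (228,232) in the side view. Only the purple tube (top 214,218) and the yellow tube (261,221) could be mistaken for the sample, and both lie loose on the table. The blue-capped rack tubes are at (145,212). The sample must be the clear tube on the carrier, so I'll check a close crop.

```bash
python3 - <<'E'
import cv2,numpy as np
b=cv2.imread("pics/top0.png")[140:200,205:295]; a=cv2.imread("pics/side0.png")[180:260,185:275]
A=cv2.resize(a,(0,0),fx=4.4,fy=4.4,interpolation=cv2.INTER_CUBIC)
B=cv2.resize(b,(0,0),fx=4.4,fy=4.4,interpolation=cv2.INTER_CUBIC)
B=np.vstack([B,np.zeros((A.shape[0]-B.shape[0],B.shape[1],3),np.uint8)])
cv2.imwrite("pics/crop0.png",np.hstack([B,A]))
E
```

```text
(no output)
```

View pics/crop0.png

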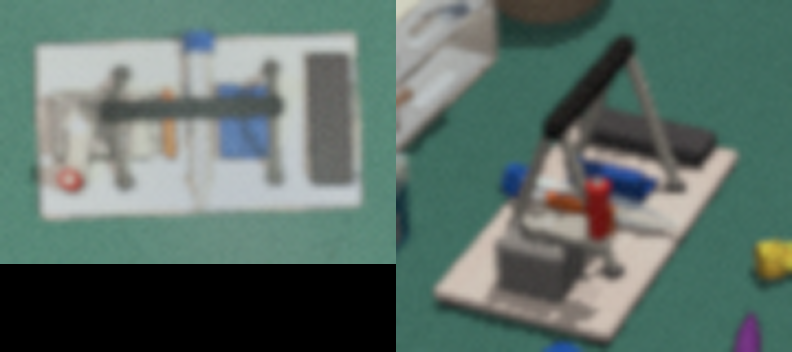

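```bash
cat > h.py <<'E'
from plant import env, vision
import numpy as np, cv2
from scipy.spatial.transform import Rotation as R
from scipy.optimize import least_squares
np.set_printoptions(precision=4,suppress=True)
def proj(n,P):
    c=vision.get_calibration(n);T=c["camera_from_world"];K=c["intrinsics"]
    q=(T[:3,:3]@np.atleast_2d(P).T).T+T[:3,3]; q=q*[1,-1,-1]
    u=(K@q.T).T; return u[:,:2]/u[:,2:]
def tri(obs): # [(cam,px)]
    f=lambda p: np.concatenate([proj(n,p)[0]-u for n,u in obs])
    r=least_squares(f,[.5,0,.05]); return r.x,r.fun
E
python3 - <<'E'
from h import *
T=lambda p:(np.array(p,float)+.5)/4.4-.5+[205,140]
S=lambda p:(np.array(p,float)-[396,0]+.5)/4.4-.5+[185,180]
print("sleeve top",*tri([("top",T((70,178))),("side",S((601,184)))]))
print("bar near",*tri([("top",T((103,109))),("side",S((556,123)))]))
print("bar far",*tri([("top",T((283,104))),("side",S((628,45)))]))
L=[("top",T,(-58,107,12),(37,44)),("top",T,(-58,-107,12),(0,0))]
m=[("top",T((37,44)),(58,107,12)),("top",T((356,35)),(58,-107,12)),("top",T((361,206)),(-58,-107,12)),("top",T((42,217)),(-58,107,12)),
("side",S((437,295)),(58,107,12)),("side",S((735,152)),(-58,-107,12)),("side",S((608,338)),(-58,107,12)),
("top",T((103,109)),(0,58,113)),("top",T((283,104)),(0,-58,113)),("side",S((556,123)),(0,58,110)),("side",S((628,45)),(0,-58,112)),
("top",T((70,178)),(-40,75,96)),("side",S((601,184)),(-40,75,95))]
def W(v,p): return R.from_euler('z',v[2]).apply(np.array(p)/1e3)+[v[0],v[1],v[3]]
r=least_squares(lambda v:np.concatenate([proj(n,W(v,p))[0]-u for n,u,p in m]),[.55,0,0,0],loss='soft_l1')
print(r.x);print(r.fun.reshape(-1,2))
for p in [(-40,75,82),(0,75,82),(0,0,108)]: print(W(r.x,p))
v=r.x.copy();print(env.observe()['ee_rot'],R.from_quat(env.observe()['ee_rot']).as_matrix())
E
```

```text
sleeve top [0.5185 0.1432 0.0973] [ 0.1594  0.3893 -0.3853 -0.0446]
bar near [0.5594 0.1214 0.1156] [ 0.2687  0.6324 -0.6467 -0.0836]
bar far [0.5656 0.0107 0.1088] [ 0.0974  0.2398 -0.2604 -0.0294]
[ 0.5628  0.0668  0.0476 -0.0006]
[[-0.2755  0.1528]
 [-0.0847 -0.4314]
 [ 0.3199  0.001 ]
 [-0.2534  0.165 ]
 [-1.1672 -0.5885]
 [ 0.9153  0.3202]
 [ 0.1951 -0.0921]
 [-0.8616  0.5237]
 [ 0.7422  0.1174]
 [-1.4013  2.51  ]
 [ 0.0313 -1.1392]
 [ 1.437   0.1858]
 [-0.0422  0.1552]]
[0.5193 0.1399 0.0814]
[0.5592 0.1418 0.0814]
[0.5628 0.0668 0.1074]
[ 0.991   0.134  -0.0001 -0.0006] [[ 0.9641  0.2656 -0.0004]
 [ 0.2656 -0.9641  0.0011]
 [-0.0001 -0.0011 -1.    ]]
```

The crop confirms the choice: a clear tube with its blue cap (198,40 in the crop) lies across the carrier, between the blue jaw and the orange pad. The red sleeve is at (70,178) and the bar runs from (103,109) to (283,104). The carrier is at about (0.563, 0.067) with a yaw of 0.05. Now I'll swing over.

```bash
R='0.04 0 0 0 0 -0.06'
python3 -m creep '0.04 0 0 0 0 -0.06;0.04 0 0 0 0 -0.06;0.04 0 0 0 0 -0.06;0.04 0 0 0 0 -0.06;0.04 0 0 0 0 -0.06;0.04 0 0 0 0 -0.06;0.04 0 0 0 0 -0.06;0.04 0 0 0 0 -0.06' 0.5 30
python3 -m creep '0.04 0 0 0 0 -0.06;0.04 0 0 0 0 -0.06;0.04 0 0 0 0 -0.06;0.04 0 0 0 0 -0.06;0.04 0 0 0 0 -0.06;0.04 0 0 0 0 -0.06;0.04 0 0 0 0 -0.06;0.04 0 0 0 0 -0.06'
cat >> h.py <<'E'
def need(target,heading):
    """dx dy dz rz in tool axes from measured pose to target TCP, tool x heading"""
    s=env.observe();M=R.from_quat(s["ee_rot"]).as_matrix()
    h=np.arctan2(M[1,0],M[0,0]); tilt=np.arccos(-M[2,2])
    print("t",s["t"],"pos",s["eef_pos"],"head",h,"tilt",tilt,"F",s["wrist_force"],"gap",s["finger_gap"],"grip",s["grip_force"])
    print("need",M.T@(np.array(target)-s["eef_pos"]),"rz",-(heading-h))
E
python3 -c "
from h import *
need([.5193,.1405,.19],1.6184)"
```

```text
t: 0.82
eef_pos: [0.4487, -0.4553, 0.1915]
ee_rot: [0.93, 0.367, -0.0, -0.0]
wrist_force: [0.5, -0.7, -0.2]
finger_gap: 0.497
grip_force: 0.0
t: 1.48
eef_pos: [0.6301, -0.1954, 0.1914]
ee_rot: [0.816, 0.578, -0.0, -0.0]
wrist_force: [-0.0, 0.2, -0.7]
finger_gap: 0.503
grip_force: 0.0
t 1.4833 pos [ 0.6301 -0.1954  0.1914] head 1.2314637373932356 tilt 0.0004371394706523514 F [-0.029   0.1575 -0.7117] gap 0.5028493179273904 grip 0.0
need [ 0.2799 -0.2163  0.0015] rz -0.3869362626067645
```

```bash
python3 -m creep '0.031 -0.024 0 0 0 0;0.031 -0.024 0 0 0 0;0.031 -0.024 0 0 0 0;0.031 -0.024 0 0 0 0;0.031 -0.024 0 0 0 0;0.031 -0.024 0 0 0 0;0.031 -0.024 0 0 0 0;0.031 -0.024 0 0 0 0' >/dev/null
python3 -m creep '0.031 -0.024 0 0 0 -0.1;0 0 0 0 0 -0.1;0 0 0 0 0 -0.1;0 0 0 0 0 -0.087;0 0 0 0 0 0;0 0 0 0 0 0' >/dev/null
python3 - <<'E'
from h import *
need([.5193,.1405,.19],1.6184)
s=env.observe()
im=vision.read_camera("wrist")[:,:,::-1]; np.save("w1.npy",np.r_[s["eef_pos"],s["ee_rot"]])
cv2.imwrite("pics/w1.png",cv2.resize(im,(0,0),fx=1.5,fy=1.5))
E
```

```text
t 2.65 pos [0.5194 0.138  0.1916] head 1.612803020874436 tilt 0.0003722581045748396 F [ 1.4244 -0.6246 -0.5424] gap 0.4957749237267846 grip 0.0
need [ 0.0025 -0.      0.0016] rz -0.005596979125564117
```

View pics/w1.png

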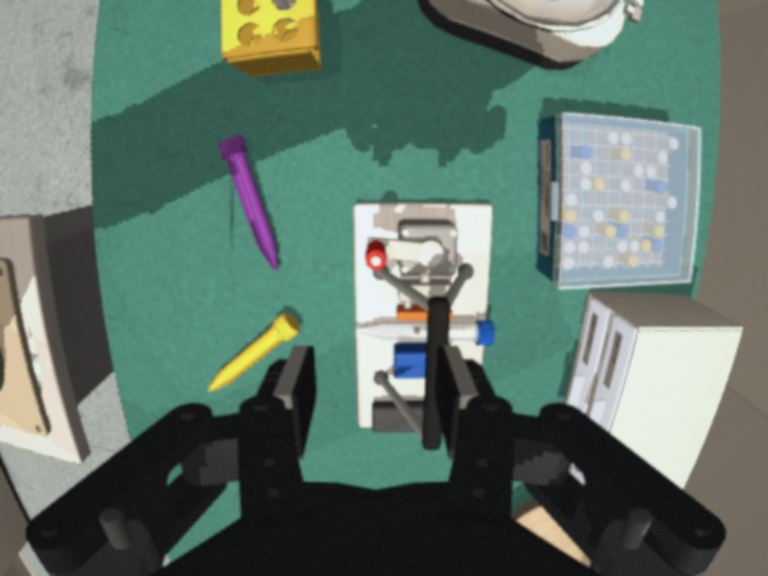

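The wrist view shows the red sleeve top at (376,256), the bar ends at (438,301) and (431,447), and the plate corners at (355,204) and (492,206). The crank is open, pointing towards the robot.

```bash
cat >> h.py <<'E'
def wray(px,pose,z):
    c=vision.get_calibration("wrist");K=c["intrinsics"];m=c["mount"]
    d=np.array(px)-K[:2,2];r=np.hypot(*d);th=r/K[0,0]
    v=np.array([np.sin(th)*d[0]/r,-np.sin(th)*d[1]/r,-np.cos(th)])
    Q=R.from_quat(pose[3:]).as_matrix()
    o=Q@m[:3,3]+pose[:3];v=Q@m[:3,:3]@v
    return o+v*(z-o[2])/v[2]
E
python3 - <<'E'
from h import *
p=np.load("w1.npy")
f=lambda x,y,z:wray([(x+.5)/1.5-.5,(y+.5)/1.5-.5],p,z)
print("sleeve",f(376,256,.096));print("bar",f(438,301,.112),f(431,447,.112))
print("corners",f(355,204,.012),f(492,206,.012),f(360,427,.012))
# height check: wrist ray + top-view pixel
t=(np.array([70,178])+.5)/4.4-.5+[205,140]
r=least_squares(lambda z:proj("top",f(376,256,z[0]))[0]-t,[.09]);print("sleeve top z",r.x,r.fun)
t=(np.array([103,109])+.5)/4.4-.5+[205,140]
r=least_squares(lambda z:proj("top",f(438,301,z[0]))[0]-t,[.09]);print("bar z",r.x,r.fun)
E
```

```text
sleeve [0.5195 0.1484 0.096 ]
bar [0.559  0.1251 0.112 ] [0.5651 0.0134 0.112 ]
corners [0.5015 0.1722 0.012 ] [0.6147 0.1768 0.012 ] [ 0.5121 -0.0393  0.012 ]
sleeve top z [0.0824] [-0.0941  0.4213]
bar z [0.105] [0.0901 0.7871]
```

```bash
python3 -m creep '0.006 0 0.035 0 0 -0.006;0 0 0.035 0 0 0;0 0 0.03 0 0 0;0 0 0.02 0 0 0;0 0 0.008 0 0 0;0 0 0 0 0 0' 0.5 30
python3 -m creep '0 0 0 0 0 0;0 0 0 0 0 0;0 0 0 0 0 0;0 0 0 0 0 0;0 0 0 0 0 0;0 0 0 0 0 0;0 0 0 0 0 0;0 0 0 0 0 0' 0.0 25
python3 - <<'E'
from h import *
need([.5193,.144,.064],1.6184)
im=vision.read_camera("wrist")[:,:,::-1]; s=vision.read_camera("side")[:,:,::-1][150:270,165:295]
s=cv2.resize(s,(416,384),interpolation=cv2.INTER_CUBIC)
cv2.imwrite("pics/w2.png",np.hstack([im,s])[:, 140:])
E
```

```text
t: 3.2
eef_pos: [0.5182, 0.1437, 0.0622]
ee_rot: [0.69, 0.724, -0.001, -0.001]
wrist_force: [-0.8, -0.4, -0.4]
finger_gap: 0.498
grip_force: 0.0
t: 3.87
eef_pos: [0.5193, 0.1442, 0.0639]
ee_rot: [0.689, 0.725, 0.0, 0.0]
wrist_force: [-0.9, -0.6, 0.1]
finger_gap: -0.004
grip_force: 0.0
t 3.8667 pos [0.5193 0.1442 0.0639] head 1.621738275310807 tilt 0.00016248944235934738 F [-0.8936 -0.5552  0.1217] gap -0.004058535041495992 grip 0.0
need [-0.0002  0.     -0.0001] rz 0.003338275310806882
```

View pics/w2.png

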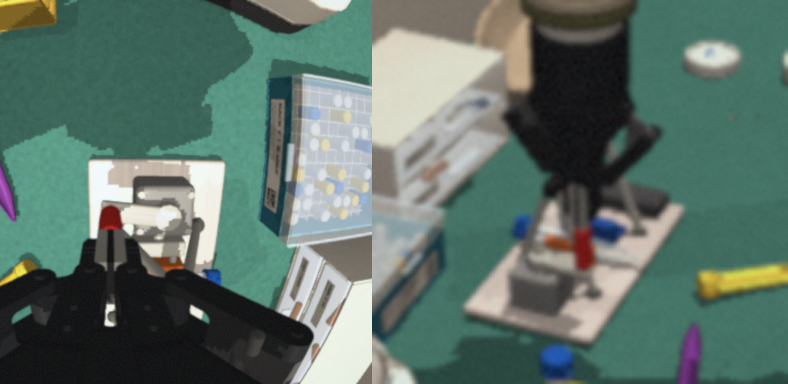

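The fingers shut fully (gap 0), so they missed. The sleeve, at (110,212) in the left half, stands just ahead of the pads on the +y side. I'll measure how far.

```bash
python3 - <<'E'
from h import *
s=env.observe();p=np.r_[s["eef_pos"],s["ee_rot"]]
for n,px,z in [("plate L",(230,160),.012),("plate R",(363,160),.012),("sleeve top",(250,209),.096),("sleeve base",(250,229),.06),("hub",(308,216),.06)]: print(n,wray(px,p,z))
c=vision.get_calibration("wrist");m=c["mount"];K=c["intrinsics"]
for q in ([0,0,0],[0,0,-.019],[.011,0,-.0],[.011,0,-.019]):
    v=np.linalg.inv(m)@np.r_[q,1];v=v[:3]*[1,-1,-1];th=np.arctan2(np.hypot(v[0],v[1]),v[2]);print(q,K[:2,2]+K[0,0]*th*v[:2]/np.hypot(v[0],v[1]))
im=vision.read_camera("wrist")[150:340,170:330,::-1]
S=vision.read_camera("side")[180:260,185:275,::-1]
a=cv2.resize(im,(480,570),interpolation=cv2.INTER_CUBIC);b=cv2.resize(S,(315,280),interpolation=cv2.INTER_CUBIC)
cv2.imwrite("pics/w3.png",np.hstack([a,np.vstack([b,np.zeros((290,315,3),np.uint8)])]))
E
```

```text
plate L [0.5019 0.1721 0.012 ]
plate R [0.6123 0.179  0.012 ]
sleeve top [0.5184 0.162  0.096 ]
sleeve base [0.5198 0.1344 0.06  ]
hub [0.5586 0.1457 0.06  ]
[0, 0, 0] [249.9955 217.7199]
[0, 0, -0.019] [250.0047 229.4477]
[0.011, 0, -0.0] [249.9991 201.8883]
[0.011, 0, -0.019] [250.0088 212.2754]
```

View pics/w3.png

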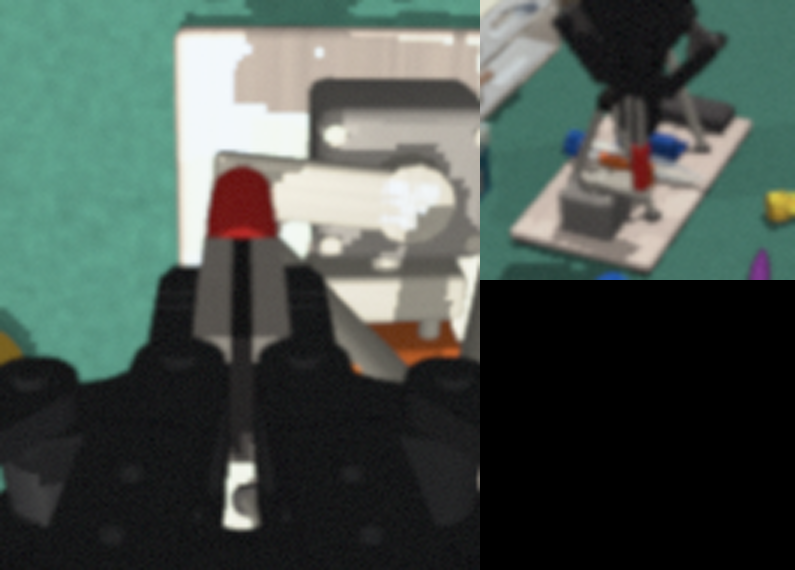

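The sleeve's top looks hidden behind the fingertips, so the tips may end higher than the TCP reading says. I'll raise clear and compare the real tips with the TCP projected into the side view.

```bash
python3 -m creep '0 0 -0.03 0 0 0;0 0 -0.03 0 0 0;0 0 -0.02 0 0 0;0 0 0 0 0 0;0 0 0 0 0 0'
python3 - <<'E'
from h import *
s=env.observe();p=s["eef_pos"];u=proj("side",[p,p+[0,0,.02],p+[0,0,.04]]);print(u,proj("top",[p]))
S=vision.read_camera("side")[140:270,165:295,::-1]
W=vision.read_camera("wrist")[150:280,185:315,::-1]
b=cv2.resize(np.hstack([S,W]),None,fx=3,fy=3,interpolation=cv2.INTER_CUBIC)
for q in u: cv2.circle(b,tuple(int(v) for v in (q-[165,140]+.5)*3),3,(255,0,255),1)
cv2.imwrite("pics/w4.png",b)
E
```

```text
t: 4.48
eef_pos: [0.5199, 0.1444, 0.1447]
ee_rot: [0.689, 0.725, 0.001, 0.001]
wrist_force: [-0.1, -0.7, -0.5]
finger_gap: -0.002
grip_force: 0.0
[[229.8163 205.6138]
 [229.6843 198.726 ]
 [229.5501 191.7189]] [[218.527  178.4963]]
```

View pics/w4.png

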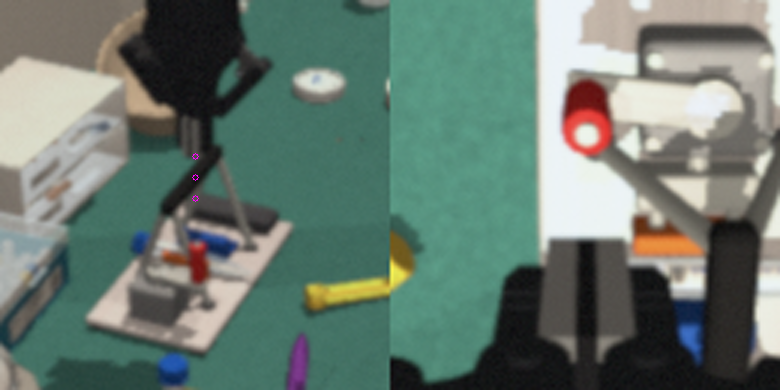

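The side view shows the closed tips at (197,150), about 42 mm above the reported TCP point at (195,198). The wrist view agrees: tip row 230 corresponds to tool z of about -43 mm. So the real fingers end about 42 mm short of the reported TCP. The sleeve top is at (588,133) and was not moved.

```bash
python3 - <<'E'
from h import *
s=env.observe();p2=np.r_[s["eef_pos"],s["ee_rot"]];p1=np.load("w1.npy")
a=(250.3,170.3);b=(185+(588.5-390)/3-.3,150+134/3-.3)
r=least_squares(lambda z:(wray(a,p1,z[0])-wray(b,p2,z[0]))[:2],[.09]);print(r.x,r.fun,wray(a,p1,r.x[0]),wray(b,p2,r.x[0]))
print(wray(a,p1,.096),wray(b,p2,.096))
# tip z from wrist, closed, front edge x=.011
c=vision.get_calibration("wrist");m=c["mount"];K=c["intrinsics"]
for z in (-.03,-.035,-.04,-.045):
    v=np.linalg.inv(m)@np.r_[.011,0,z,1];v=v[:3]*[1,-1,-1];th=np.arctan2(np.hypot(v[0],v[1]),v[2]);print(z,K[1,2]+K[0,0]*th*v[1]/np.hypot(v[0],v[1]))
E
```

```text
[0.1317] [0.0002 0.    ] [0.5189 0.1565 0.1317] [0.5187 0.1565 0.1317]
[0.5193 0.1486 0.096 ] [0.5194 0.1454 0.096 ]
-0.03 219.32097592323723
-0.035 222.82229766356244
-0.04 226.53248729433216
-0.045 230.46954308320312
```

```bash
python3 -m creep '0 0 0 0 0 0;0 0 0.03 0 0 0;0 0 0.03 0 0 0;0 0 0.02 0 0 0;0 0 0.01 0 0 0;0 0 0 0 0 0' 0.5 25 | grep -E 'pos|force'
python3 -m creep '0.001 0 0.01 0 0 0;0 0 0.01 0 0 0;0 0 0.008 0 0 0;0 0 0 0 0 0' | grep -E 'pos|force'
python3 -m creep '0 0 0 0 0 0;0 0 0 0 0 0;0 0 0 0 0 0;0 0 0 0 0 0;0 0 0 0 0 0' 0.0 25
python3 - <<'E'
from h import *
S=vision.read_camera("side")[140:270,165:295,::-1]
W=vision.read_camera("wrist")[150:280,185:315,::-1]
b=cv2.resize(np.hstack([S,W]),None,fx=3,fy=3,interpolation=cv2.INTER_CUBIC)
cv2.imwrite("pics/w5.png",b)
E
```

```text
eef_pos: [0.5174, 0.1437, 0.0511]
wrist_force: [0.1, 0.0, 0.5]
grip_force: 0.0
eef_pos: [0.5185, 0.1449, 0.0244]
wrist_force: [0.4, -0.0, 0.2]
grip_force: 0.0
t: 5.83
eef_pos: [0.5194, 0.1453, 0.0263]
ee_rot: [0.689, 0.725, 0.0, 0.0]
wrist_force: [-3.0, 0.6, 4.6]
finger_gap: 0.165
grip_force: 26.4
```

View pics/w5.png

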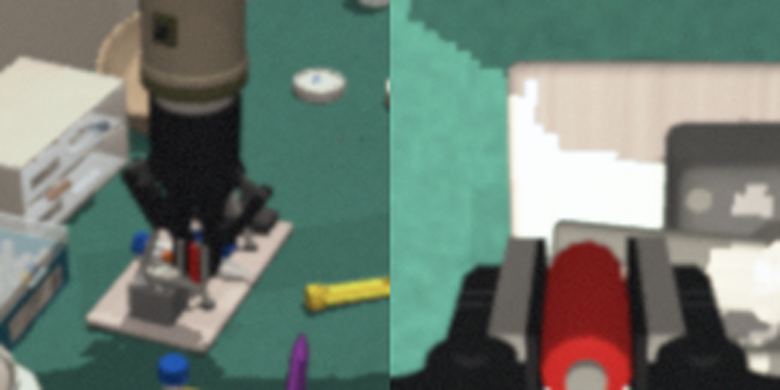

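The sleeve is pinched between the pads: gap 0.165, about 14 mm, with the red cylinder at (585,320). Now I'll turn the crank along its circle.

```bash
python3 -m creep '0 0 -0.002 0 0 0;0 0 0 0 0 0;0.0055 0.0004 0 0 0 0;0.005 0.0008 0 0 0 0;0.0046 0.0017 0 0 0 0;0.0046 0.002 0 0 0 0;0.004 0.0028 0 0 0 0;0.004 0.003 0 0 0 0' - 30
python3 -m creep '0.0032 0.0038 0 0 0 0;0.0032 0.0039 0 0 0 0;0.0022 0.0045 0 0 0 0;0.002 0.0045 0 0 0 0;0.001 0.0049 0 0 0 0;0.001 0.0049 0 0 0 0'
```

```text
t: 6.6
eef_pos: [0.5286, 0.1741, 0.0277]
ee_rot: [0.689, 0.725, -0.0, -0.0]
wrist_force: [0.5, -0.4, -4.4]
finger_gap: 0.155
grip_force: 29.3
t: 7.1
eef_pos: [0.5548, 0.1876, 0.0278]
ee_rot: [0.689, 0.725, 0.0, -0.0]
wrist_force: [-0.2, 0.2, -4.9]
finger_gap: 0.159
grip_force: 29.3
```

```bash
python3 - <<'E'
from h import *
need([.5593,.1418+.0415,.0263],1.6217)
S=vision.read_camera("side")[140:270,165:295,::-1]
W=vision.read_camera("top")[120:250,185:315,::-1]
b=cv2.resize(np.hstack([S,W]),None,fx=3,fy=3,interpolation=cv2.INTER_CUBIC)
cv2.imwrite("pics/w6.png",b)
E
```

```text
t 7.1 pos [0.5548 0.1876 0.0278] head 1.6219175792604086 tilt 0.00014425127272265856 F [-0.2407  0.1991 -4.9482] gap 0.1589907826912449 grip 29.34919096471276
need [-0.0045  0.0043  0.0015] rz 0.00021757926040866238
```

View pics/w6.png

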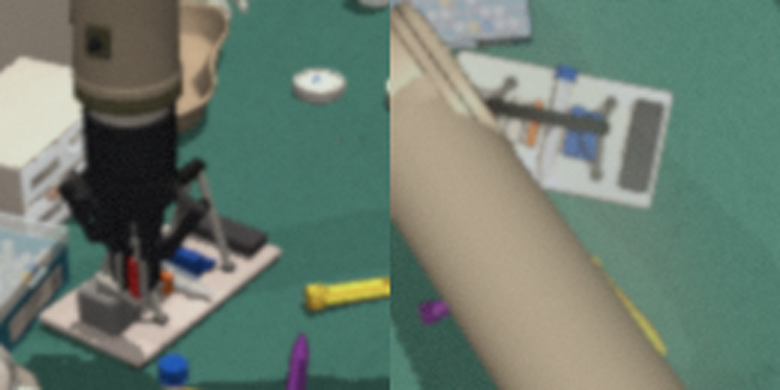

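The carrier has slid and yawed: its right edge is now at (672,92)–(650,207) and its side-view corners at (42,318), (281,250) and (138,364). Raising 2 mm had unloaded its feet. I'll work out its pose and the crank angle, then carry on with a downward push.

```bash
cat >> h.py <<'E'
def W(v,p): return R.from_euler('z',v[2]).apply(np.array(p)/1e3)+[v[0],v[1],0]
def fit(m,v0=(.56,.07,0)):
    r=least_squares(lambda v:np.concatenate([proj(n,W(v,p))[0]-u for n,u,p in m]),v0,loss='soft_l1')
    print("pose",r.x,"res",np.abs(r.fun).max()); return r.x
def crank(v):
    s=env.observe();q=R.from_euler('z',-v[2]).apply(s["eef_pos"]-W(v,(0,75,0)));print("sleeve rel axis",q[:2],"angle",np.arctan2(q[1],-q[0]),"r",np.hypot(q[0],q[1]))
E
python3 - <<'E'
from h import *
T=lambda x,y:np.array([185+(x-390+.5)/3-.5,120+(y+.5)/3-.5])
S=lambda x,y:np.array([165+(x+.5)/3-.5,140+(y+.5)/3-.5])
v=fit([("top",T(672,92),(58,-107,12)),("top",T(650,207),(-58,-107,12)),("top",T(605,127),(0,-58,113)),
("side",S(42,318),(58,107,12)),("side",S(281,250),(-58,-107,12)),("side",S(138,364),(-58,107,12))])
crank(v)
E
```

```text
pose [ 0.5784  0.0985 -0.1777] res 1.973677700786368
sleeve rel axis [-0.0387  0.0086] angle 0.21898590761880146 r 0.03962296744443677
```

```bash
python3 -m creep '0 0 0.002 0 0 0;0 0 0.002 0 0 0;0 0 0 0 0 0' - 30
python3 -m creep '0 0 0.002 0 0 0;0 0 0 0 0 0;0 0 0 0 0 0'
```

```text
t: 7.45
eef_pos: [0.5553, 0.189, 0.026]
ee_rot: [0.689, 0.725, 0.002, 0.001]
wrist_force: [-4.6, 1.8, 11.5]
finger_gap: 0.161
grip_force: 31.1
t: 7.7
eef_pos: [0.5558, 0.1903, 0.0255]
ee_rot: [0.688, 0.725, 0.003, 0.001]
wrist_force: [-6.9, 2.6, 23.0]
finger_gap: 0.158
grip_force: 32.5
```

```bash
python3 -m creep '0 0 -0.0005 0 0 0;0.0045 0.0021 0 0 0 0;0.0042 0.0027 0 0 0 0;0.0039 0.0032 0 0 0 0;0.0034 0.0036 0 0 0 0'
python3 - <<'E'
from h import *
S=vision.read_camera("side")[140:270,165:295,::-1]
W_=vision.read_camera("top")[120:250,185:315,::-1]
b=cv2.resize(np.hstack([S,W_]),None,fx=3,fy=3,interpolation=cv2.INTER_CUBIC)
cv2.imwrite("pics/w7.png",b)
E
```

```text
t: 8.12
eef_pos: [0.5677, 0.205, 0.0256]
ee_rot: [0.689, 0.725, 0.003, 0.002]
wrist_force: [-0.2, -2.0, 16.4]
finger_gap: 0.16
grip_force: 31.6
```

View pics/w7.png

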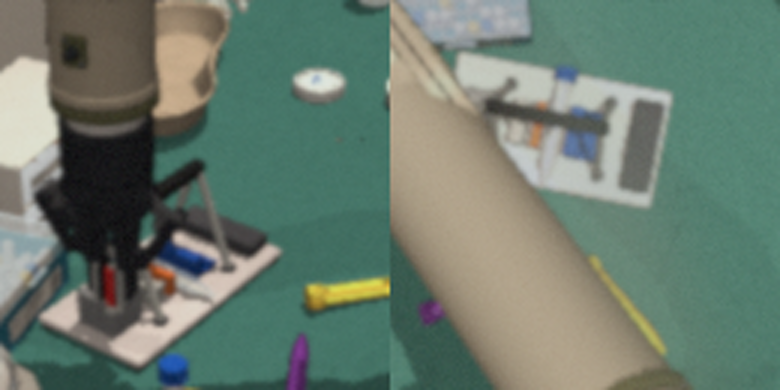

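The carrier stayed put (same corners), and the sleeve advanced round the axis. I'll continue and track the carrier numerically.

```bash
cat >> h.py <<'E'
V=np.array([.5784,.0985,-.1777])
def shift(ref="pics/w7.png"):
    """pixel shift of the carrier's visible end since picture w7 (top), template match of right part"""
    b=cv2.imread(ref);t=b[75:222,540:690]
    im=cv2.resize(vision.read_camera("top")[120:250,185:315,::-1],None,fx=3,fy=3,interpolation=cv2.INTER_CUBIC)
    r=cv2.matchTemplate(im,t,cv2.TM_CCOEFF_NORMED);_,s,_,l=cv2.minMaxLoc(r)
    print("carrier shift mm (img right,down)",(l[0]-150)/3*2.9,(l[1]-75)/3*2.9,"score",s)
E
python3 -c "
from h import *
crank(V);shift()"
python3 -m creep '0.0029 0.004 0 0 0 0;0.0024 0.0044 0 0 0 0;0.0019 0.0046 0 0 0 0;0.0013 0.0048 0 0 0 0;0.0006 0.005 0 0 0 0;0 0.005 0 0 0 0'
python3 -c "
from h import *
crank(V);shift()"
```

```text
sleeve rel axis [-0.0288  0.0284] angle 0.7789644621875927 r 0.04046299151035954
carrier shift mm (img right,down) 0.0 0.0 score 0.998932421207428
t: 8.77
eef_pos: [0.5952, 0.2133, 0.0254]
ee_rot: [0.689, 0.724, 0.001, 0.002]
wrist_force: [-2.5, -7.1, 18.2]
finger_gap: 0.157
grip_force: 32.0
sleeve rel axis [-0.0037  0.0409] angle 1.4801658505031523 r 0.041095144735298086
carrier shift mm (img right,down) 0.0 0.0 score 0.9816222190856934
```

```bash
python3 -m creep '-0.002 0.0049 0 0 0 0;-0.0021 0.0047 0 0 0 0;-0.0022 0.0045 0 0 0 0;-0.0027 0.0042 0 0 0 0;-0.0032 0.0038 0 0 0 0;-0.0037 0.0034 0 0 0 0'
python3 -c "
from h import *
crank(V);shift()"
```

```text
t: 9.32
eef_pos: [0.6209, 0.2009, 0.0257]
ee_rot: [0.689, 0.725, 0.002, 0.001]
wrist_force: [-2.3, -1.3, 16.3]
finger_gap: 0.159
grip_force: 32.2
sleeve rel axis [0.0237 0.0333] angle 2.1896781924358195 r 0.04084298900786303
carrier shift mm (img right,down) 0.9666666666666666 0.0 score 0.8624180555343628
```

```bash
python3 -m creep '-0.0039 0.0031 0 0 0 0;-0.0043 0.0026 0 0 0 0;-0.0046 0.002 0 0 0 0;-0.0048 0.0014 0 0 0 0;-0.0049 0.0008 0 0 0 0;-0.005 0.0002 0 0 0 0;0 0 0 0 0 0'
python3 -c "
from h import *
crank(V);shift()"
```

```text
t: 9.95
eef_pos: [0.6322, 0.1734, 0.0257]
ee_rot: [0.689, 0.725, 0.002, 0.001]
wrist_force: [-3.6, 0.2, 18.3]
finger_gap: 0.158
grip_force: 32.6
sleeve rel axis [0.0398 0.0082] angle 2.938284688870611 r 0.04059578945835845
carrier shift mm (img right,down) 0.0 0.0 score 0.7196792960166931
```

```bash
python3 -m creep '-0.003 -0.0002 0 0 0 0;-0.002 -0.0002 0 0 0 0;0 0 0 0 0 0;0 0 0 0 0 0' | grep -E 'pos|wrist'
python3 -m creep '-0.002 -0.0002 0 0 0 0;0 0 0 0 0 0;0 0 0 0 0 0' | grep -E 'pos|wrist'
python3 -c "
from h import *
crank(V);shift()"
```

```text
eef_pos: [0.6321, 0.1708, 0.0259]
wrist_force: [-0.7, 4.3, 15.4]
eef_pos: [0.6322, 0.1702, 0.026]
wrist_force: [0.9, 8.2, 13.2]
sleeve rel axis [0.0402 0.0051] angle 3.0167179222795912 r 0.040554922735578015
carrier shift mm (img right,down) 0.9666666666666666 0.0 score 0.7007575035095215
```

```bash
python3 -m creep '0.0015 0 0 0 0 0;0 0 0 0 0 0;0 0 0 0 0 0;0 0 0 0 0 0;0 0 0 0 0 0' 0.55 | grep -E 'pos|wrist|gap'
python3 -m creep '0 0 -0.02 0 0 0;0 0 -0.03 0 0 0;0 0 -0.035 0 0 0;0 0 -0.03 0 0 0;0 0 0 0 0 0' | grep -E 'pos|wrist|gap'
python3 - <<'E'
from h import *
need([V[0],V[1],.1],V[2]+np.pi/2)
E
```

```text
eef_pos: [0.6293, 0.1677, 0.0221]
wrist_force: [-0.8, 4.7, 1.3]
finger_gap: 0.553
eef_pos: [0.6327, 0.1672, 0.1438]
wrist_force: [0.7, 1.0, 0.8]
finger_gap: 0.549
t 11.4667 pos [0.6327 0.1672 0.1438] head 1.620555282358702 tilt 0.008173028830308052 F [0.6584 1.022  0.7708] gap 0.5491817714121765 grip 0.0
need [-0.0659 -0.058   0.0433] rz 0.22745895556380535
```

```bash
python3 -m creep '-0.022 -0.0193 0 0 0 0;-0.022 -0.0193 0 0 0 0;-0.022 -0.0193 0 0 0 0;0 0 0 0 0 0.114;0 0 0 0 0 0.114;0 0 0 0 0 0;0 0 0 0 0 0;0 0 0 0 0 0' 0.7 | grep -E 'pos|wrist|gap'
python3 - <<'E'
from h import *
need([V[0],V[1],.1],V[2]+np.pi/2)
s=env.observe();np.save("w8.npy",np.r_[s["eef_pos"],s["ee_rot"]])
Wc=vision.read_camera("wrist")[:,:,::-1]
S=vision.read_camera("side")[140:270,165:295,::-1]
b=np.hstack([cv2.resize(Wc[100:300,170:330],None,fx=2.6,fy=2.6,interpolation=cv2.INTER_CUBIC),cv2.resize(S,(380,520),interpolation=cv2.INTER_CUBIC)])
cv2.imwrite("pics/w8.png",b);print(b.shape)
E
```

```text
eef_pos: [0.5753, 0.0983, 0.137]
wrist_force: [-0.1, 0.4, -0.5]
finger_gap: 0.699
t 12.1333 pos [0.5753 0.0983 0.137 ] head 1.397599741765868 tilt 0.0007239867372882154 F [-0.074   0.3775 -0.5407] gap 0.6991614573762617 grip 0.0
need [0.0008 0.003  0.037 ] rz 0.004503414970971509
(520, 796, 3)
```

View pics/w8.png

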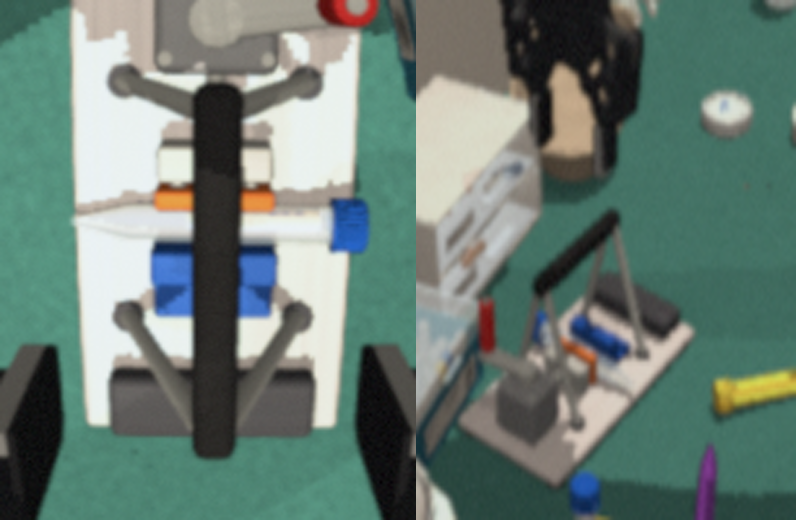

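The crank is at its stop: the red sleeve is at (347,8) on the far side, and the orange pad sits against the tube, which sits against the jaw. The bar runs from (217,88) to (213,455) in the wrist crop.

```bash
python3 - <<'E'
from h import *
p=np.load("w8.npy");w=lambda x,y:(170+(x+.5)/2.6-.5,100+(y+.5)/2.6-.5)
a=wray(w(217,88),p,.113);b=wray(w(213,455),p,.113);print(a,b,(a+b)/2,"yaw",np.arctan2(-(a-b)[0],(a-b)[1]))
S=lambda x,y:np.array([165+(x-416+.5)/2.923-.5,140+(y+.5)/4-.5])
v=fit([("side",S(460,416),(58,107,12)),("side",S(693,331),(-58,-107,12)),("side",S(558,485),(-58,107,12)),
("side",S(543,285),(0,58,110)),("side",S(611,218),(0,-58,112))])
need([v[0],v[1],.08],v[2]+np.pi/2)
E
```

```text
[0.5864 0.1497 0.113 ] [0.5662 0.0392 0.113 ] [0.5763 0.0945 0.113 ] yaw -0.18070723146115544
pose [ 0.5762  0.0918 -0.169 ] res 1.9276608802198325
t 12.2333 pos [0.5753 0.0986 0.137 ] head 1.3965809260474733 tilt 0.0004908567813756647 F [-0.6223  0.2886 -0.1274] gap 0.6979106015504515 grip 0.0
need [-0.0065  0.002   0.057 ] rz -0.005249184953543651
```

```bash
python3 -m creep '-0.0052 0.002 0.02 0 0 0.003;0 0 0.025 0 0 0;0 0 0.025 0 0 0;0 0 0.015 0 0 0;0 0 0.006 0 0 0;0 0 0 0 0 0;0 0 0 0 0 0' | grep -E 'pos|wrist|gap'
python3 -m creep '0 0 0 0 0 0;0 0 0 0 0 0;0 0 0 0 0 0;0 0 0 0 0 0;0 0 0 0 0 0;0 0 0 0 0 0;0 0 0 0 0 0;0 0 0 0 0 0' 0.0 80
```

```text
eef_pos: [0.5768, 0.0933, 0.0469]
wrist_force: [0.5, -0.0, 0.2]
finger_gap: 0.701
t: 13.48
eef_pos: [0.5764, 0.0931, 0.0471]
ee_rot: [0.768, 0.641, 0.0, 0.0]
wrist_force: [-4.2, -0.8, 6.1]
finger_gap: 0.151
grip_force: 78.3
```

```bash
python3 -m creep '0 0 -0.004 0 0 0;0 0 -0.006 0 0 0;0 0 -0.01 0 0 0;0 0 -0.01 0 0 0;0 0 0 0 0 0;0 0 0 0 0 0' - 80
python3 -m creep '0 0 -0.015 0 0 0;0 0 -0.02 0 0 0;0 0 -0.02 0 0 0;0 0 -0.02 0 0 0;0 0 -0.02 0 0 0;0 0 -0.015 0 0 0;0 0 -0.01 0 0 0;0 0 -0.005 0 0 0' >/dev/null
python3 -m creep '0 0 0 0 0 0;0 0 0 0 0 0;0 0 0 0 0 0;0 0 0 0 0 0;0 0 0 0 0 0;0 0 0 0 0 0'
python3 - <<'E'
from h import *
s=env.observe();print(s["moment"],s["qd"])
# tilt check by code: carrier fixed to tool? side picture of the bar/plate saved, plate-colour outline
im=vision.read_camera("side");t=cv2.inRange(cv2.cvtColor(im,cv2.COLOR_RGB2HSV),(0,120,90),(8,255,255));print("red",cv2.findNonZero(t).reshape(-1,2).mean(0))
cv2.imwrite("pics/w9.png",cv2.resize(im[100:260,140:320,::-1],None,fx=4,fy=4))
p=s["eef_pos"];v=[p[0],p[1],V[2]];print("expected red if level",proj("side",W(v,(40,81,78))+[0,0,p[2]-.0471]))
E
```

```text
t: 13.98
eef_pos: [0.577, 0.0931, 0.0772]
ee_rot: [0.768, 0.641, 0.001, 0.001]
wrist_force: [-0.6, -0.3, -7.2]
finger_gap: 0.148
grip_force: 78.2
t: 15.15
eef_pos: [0.5762, 0.093, 0.2008]
ee_rot: [0.768, 0.641, -0.0, -0.0]
wrist_force: [-0.8, 0.1, -7.9]
finger_gap: 0.148
grip_force: 78.8
[-0.014  -0.0247 -0.0232] [-0.0011 -0.0017 -0.0031 -0.0014  0.0015  0.0035 -0.0012]
red [216.5978 182.4457]
expected red if level [[184.9356 169.308 ]]
```

The picture budget is used up, so I'll check level and seating by code alone.

```bash
python3 - <<'E'
from h import *
s=env.observe();p=s["eef_pos"];v=[p[0],p[1],V[2]];dz=[0,0,p[2]-.0471]
for n in("side","top"):
    h=cv2.cvtColor(vision.read_camera(n),cv2.COLOR_RGB2HSV)
    for c,lo,hi in(("red",(0,150,60),(5,255,255)),("red2",(174,150,60),(180,255,255)),("orange",(6,150,80),(16,255,255)),("blue",(105,140,60),(122,255,255))):
        k,_,st,ce=cv2.connectedComponentsWithStats(cv2.inRange(h,lo,hi))
        print(n,c,[(*st[i,:5].tolist(),ce[i].round(1).tolist()) for i in range(1,k) if st[i,4]>12 and 120<ce[i][0]<330 and 90<ce[i][1]<260])
    for nm,q in(("sleeve",(40,81,78)),("jaw",(0,-21,30)),("pad",(0,4,25)),("cap",(58,-6,23))): print(n,nm,proj(n,W(v,q)+dz))
E
```

```text
side red [(184, 163, 4, 13, 41, [185.3, 169.0])]
side red2 []
side orange [(215, 177, 10, 8, 25, [220.8, 179.0])]
side blue [(307, 144, 18, 4, 33, [316.6, 145.4]), (202, 170, 4, 6, 15, [203.3, 172.3]), (217, 171, 20, 10, 74, [226.3, 175.1])]
side sleeve [[184.916  169.2472]]
side jaw [[223.9791 174.9742]]
side pad [[218.068  180.4592]]
side cap [[203.0983 173.4216]]
top red []
top red2 []
top orange []
top blue [(151, 203, 5, 5, 18, [152.9, 205.1]), (132, 214, 7, 6, 32, [135.0, 216.2])]
top sleeve [[207.2337 131.4213]]
top jaw [[245.2611 157.2073]]
top pad [[235.8827 155.6551]]
top cap [[243.9746 134.7355]]
```

```bash
python3 -c "
from plant import env
print(env.job_done(), env.observe()['t'])"
```

```text
the job is handed in; nothing more can be done
the job is handed in; nothing more can be done
```

The job is handed in, with no verdict returned: the tube is clamped with the crank at its stop, and the carrier is held level and still by its handle, feet about 15 cm up; the carrier slid about 3 cm and yawed about 13° on the table while I first turned the crank.

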